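Stand up the drained topping tub and stack it on the full one

TASK

The empty white topping tub was left standing on its end to drain. Tip it down upright onto its base on the bench and let go of it, then take it again and set it gently on the tub full of candied fruit, turned so that the two blue ends are at opposite ends: that way it stacks squarely on the rim instead of nesting down into the fruit. Leave the full tub where it stands, and do not disturb the bowl, the jar and the spatula.

Things in the scene. Friction and masses are not known exactly. Their poses are not given: they have to be found in the camera images.
- empty_tub_center (a point): Centre (36 mm above the underside) of the EMPTY white stack-nest tub, 164 x 64 x 72 mm (length, width, height), 0.2 kg. Axes: x along the length to its blue end, y across, z from base to open mouth. Starts standing on its plain end, 164 mm tall, blue end up, mouth facing roughly away from the robot. Upper half (33 to 72 mm above the underside): flat upright sides 64 mm apart, good to grip.
- empty_tub_end (a point): Middle of the empty tub's blue end face, 82 mm along x from its centre; same axes. The lower half of the tub is narrower (149 x 49 mm); on each end a 10 mm wide rib brings it out to the full length, so the tub stands squarely on its end.
- empty_tub_lug (a point): Underside of one lug of the empty tub; same axes. Both tubs have two lugs, 10 mm wide, on each long side of the lower half, out to the full width, at x = +55 and -27 mm from the centre; undersides 8 mm above the tub's underside. Set on the full tub with blue ends opposite, the lugs rest on its rim: the empty tub's underside is then 64 mm above the full tub's.
- full_tub_center (a point): Centre (36 mm above the underside) of the FULL tub, the same shape and size as the empty one (164 x 64 x 72 mm, one blue end), about 0.8 kg, with coloured candied fruit in it up to 36 mm high. Stands upright on the bench in any heading. Axes: x along the length to its blue end, y across, z up.
- full_tub_slot (a point): Top of one slot in the full tub's rim; same axes. Both tubs have 16 mm wide slots through the long walls of the upper half at x = +55 and -27 mm, open at the top, and an 18 mm slot in the middle of each end. With blue ends at the same end the lugs drop into the slots and the upper tub nests: its underside is only 39 mm above the lower one's.
- full_tub_mouth (a point): Centre of the full tub's mouth, at rim height, 72 mm above its underside; same axes. The mouth is 154 x 54 mm inside, walls 5 mm. A stacked tub's lowest 8 mm sit inside it with about 3 mm play each way.
- bowl: White ceramic bowl, 170 mm across, 70 mm high; origin at the centre of its underside. Bystander.
- jar: Amber jar with a white cap, 66 mm across, 90 mm high; origin at the centre of its underside. Bystander.
- spatula: Spatula lying on the bench, 280 mm long, wooden handle towards its -x, 65 mm wide steel blade to +x; origin under its middle. Bystander.

How it is judged:
By the outcome, as a careful person would: the job done as asked, in the order asked, and still so for the second after the job is handed in, with the robot touching nothing.
It also fails if it takes over 64 s, if anything falls off the work surface, if the arm or the gripper's body presses on something with over 40 N, if the wrist force passes 120 N, or if a joint passes its speed limit or range.

ROBOT

A 6-joint arm with a two-finger parallel gripper is mounted at the origin on the work surface. World frame = base frame: x ahead of the robot, y to its left, z up, the work surface at z = 0. Lengths are in m, angles in rad, forces in N, time in s.
With the tool pointing down it reaches from about 0.275 to 0.825 m from the base axis. Payload 4.9 kg.
Tool frame: the origin (TCP) lies midway between the tips of the shut fingers; the grasp point (between the pads) lies 19 mm behind it (bot.grip_depth is the distance from the TCP to the grasp point, in m); y points along the fingers, x is the direction in which the jaws open and shut, and the axes are right-handed (so a half turn about y gives the same grasp; the last joint's range is limited). The gripper opens to 85 mm and grips with 20 to 120 N. Pads are 22 mm wide; open, the fingers measure 114 mm over their backs; the gripper's body (76 mm by 85 mm) begins 54 mm behind the grasp point. The pads swing forward as they close: fully open they stand 13 mm farther back than shut.
Start: joints at [-1.253, 0.326, -0.193, 1.052, 0, 1.437], TCP at [0.24, -0.495, 0.231] pointing down, gripper open.
Joint ranges: [-2.65, 2.65], [-0.97, 1.79], [-1.3, 1.35], [-1.93, 2.1], [-1.47, 1.37], [-3.14, 3.14]. Speed limits (rad/s): [2.57, 2.57, 3.14, 3.14, 3.14, 3.14].

INTERFACE

Orientations are given as a unit quaternion [w, x, y, z].
In Python, from cell import bot gives the robot as it stands. Calls block until the motion is done:
- bot.move_pose(position, orientation): joint-space move of the TCP to a pose.
- bot.move_linear(position, speed=0.15, rotation=None, until_force=None): straight line of the TCP; rotation=None keeps the orientation; speed is the mean speed in m/s. With until_force (N) it stops when the force on the tool has changed by that much, and returns True; else False.
- bot.goto_joints(angles): joint-space move.
- bot.set_gripper(opening, grasp_force=None): opening from 0.0 (shut) to 1.0 (fully open); grasp_force is the grip in N (None keeps the last); returns when the fingers have stopped.
- bot.wait(seconds).
- bot.solve_ik(position, orientation): joint angles nearest the present ones, or None.
- bot.camera(name): name is "scene" or "top"; returns the picture (400x640x3 uint8, red, green, blue); there is no depth.
- bot.calibration(name): a dict with "mtx" (3x3 intrinsics, pixels), "extrinsics" (4x4, takes a point from world to camera coordinates). Camera axes: x right, y down, z forward; pixel columns grow to the right and rows downward; lengths in m; the calibration is good to about 2 mm. A picture is of the moment at which its call begins. calibration takes no time and is no camera call.
A pose or a line that the arm cannot do raises bot.PlanningError and nothing moves.
- bot.close_job(): hands the job in, once; it reports no verdict.
Trained networks look in the newest picture that a camera, given by its name, has taken for a name from the list of things; names that differ only in an ending like _2 or _b are one class to them, and where a whole thing is asked for, a point or a joint stands for the part that bears it (a point fixed in the world has none). Each returns a list of dicts, best first, with "confidence" (0 to 1); they miss things now and then, are a little off and sometimes report something else, mostly with a low value. They report only what shows in the picture. A call takes as long as a camera call.
- bot.search_frame(camera, thing): "bbox" ([left, top, width, height] in pixels, round what is visible of it).
Readings, each from a call of its own:
- bot.read_clock(): time.
- bot.read_joint_positions(): joint angles.
- bot.read_joint_vel(): joint speeds.
- bot.read_joint_efforts(): joint torques, N m.
- bot.read_position(): TCP position.
- bot.read_tool_rot(): TCP orientation.
- bot.read_ft_force(): force on the tool from outside, world axes, zero at the start.
- bot.read_moment(): the same for the moment, N m.
- bot.read_gripper_width(): opening from 0.0 (shut) to 1.0 (fully open).
Only numpy, scipy, OpenCV 4.12 (cv2) and the standard library are available. Lean on these libraries where they do the work, as an engineer would, in place of code of your own. Each camera call takes 0.05 s, during which the arm holds its last target.

## Working session

There is one attempt and no reset: what is moved stays moved. The work goes in short steps, each a Python script; the robot and the scene stay as the last script left them, time stands still between calls to the robot, and variables do not carry over. Pictures are saved under pics/ and viewed, and the job is handed in when it is done.

```bash
ls; mkdir -p pics; python3 - <<'E'
from cell import bot
import cv2,numpy as np
for n in("scene","top"):
    im=bot.camera(n); cv2.imwrite(f"pics/a_{n}.png",im[:,:,::-1])
    c=bot.calibration(n);print(n,np.round(c["mtx"],1).tolist(),np.round(c["extrinsics"],3).tolist())
    for t in["empty_tub_center","empty_tub_end","empty_tub_lug","full_tub_center","full_tub_slot","full_tub_mouth","bowl","jar","spatula"]:
        print(t,[(np.round(d["bbox"]).tolist(),round(d["confidence"],2)) for d in bot.search_frame(n,t)])
print(bot.read_clock(),bot.read_tool_rot(),bot.read_position())
E
```

```text
pics
scene [[363.0, 0.0, 326.8], [0.0, 363.0, 197.1], [0.0, 0.0, 1.0]] [[0.854, 0.52, -0.011, -0.515], [0.312, -0.53, -0.789, -0.117], [-0.416, 0.67, -0.615, 1.713], [0.0, 0.0, 0.0, 1.0]]
empty_tub_center [([344.0, 158.0, 24.0, 40.0], 0.71)]
empty_tub_end [([346.0, 156.0, 22.0, 39.0], 0.57), ([263.0, 224.0, 50.0, 31.0], 0.49)]
empty_tub_lug [([348.0, 156.0, 22.0, 40.0], 0.97)]
full_tub_center [([264.0, 231.0, 49.0, 23.0], 0.69)]
full_tub_slot [([264.0, 224.0, 49.0, 31.0], 0.9)]
full_tub_mouth [([264.0, 225.0, 48.0, 31.0], 0.61)]
bowl [([197.0, 260.0, 54.0, 45.0], 0.56)]
jar [([353.0, 212.0, 17.0, 27.0], 0.91)]
spatula [([320.0, 138.0, 51.0, 19.0], 0.5)]
top [[396.6, 0.0, 323.0], [0.0, 396.6, 206.3], [0.0, 0.0, 1.0]] [[0.025, -1.0, -0.01, -0.024], [-0.983, -0.022, -0.185, 0.637], [0.185, 0.014, -0.983, 1.15], [0.0, 0.0, 0.0, 1.0]]
empty_tub_center [([233.0, 187.0, 38.0, 32.0], 0.91), ([374.0, 196.0, 43.0, 57.0], 0.51)]
empty_tub_end [([239.0, 191.0, 30.0, 31.0], 0.72)]
empty_tub_lug [([236.0, 189.0, 33.0, 34.0], 0.9)]
full_tub_center [([375.0, 198.0, 43.0, 57.0], 0.79)]
full_tub_slot [([375.0, 196.0, 44.0, 58.0], 0.81)]
full_tub_mouth [([376.0, 198.0, 41.0, 57.0], 0.9), ([238.0, 190.0, 32.0, 33.0], 0.41)]
bowl [([457.0, 218.0, 58.0, 58.0], 0.85)]
jar [([316.0, 154.0, 23.0, 26.0], 0.74)]
spatula [([154.0, 235.0, 23.0, 94.0], 0.92)]
1.0 [-0.59927926  0.59930054 -0.37529463  0.37530944] [ 0.24013673 -0.49484109  0.23129675]
```

```bash
python3 - <<'E'
import cv2,numpy as np
a=cv2.imread("pics/a_top.png");b=cv2.imread("pics/a_scene.png")
f=lambda im,x,y,w,h,s:cv2.resize(im[y:y+h,x:x+w],None,fx=s,fy=s,interpolation=cv2.INTER_CUBIC)
A=np.hstack([f(a,225,180,60,50,6),f(a,365,185,60,80,5)[:300]]) 
B=np.hstack([f(b,335,145,50,60,5),f(b,255,215,70,60,5)])
A=cv2.copyMakeBorder(A,0,0,0,0,cv2.BORDER_CONSTANT)
w=max(A.shape[1],B.shape[1])
P=lambda m:cv2.copyMakeBorder(m,0,0,0,w-m.shape[1],cv2.BORDER_CONSTANT)
cv2.imwrite("pics/z1.png",np.vstack([P(A),P(B)]))
E
```

```text
(no output)
```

View pics/a_top.png

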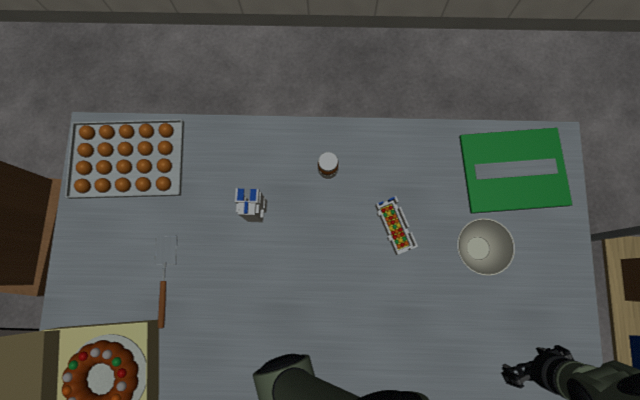

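View pics/a_scene.png

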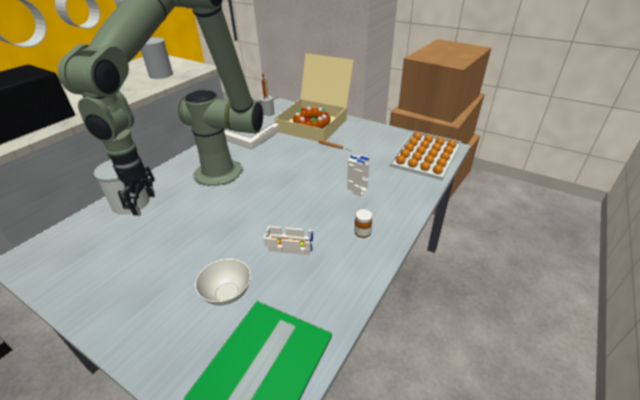

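View pics/z1.png

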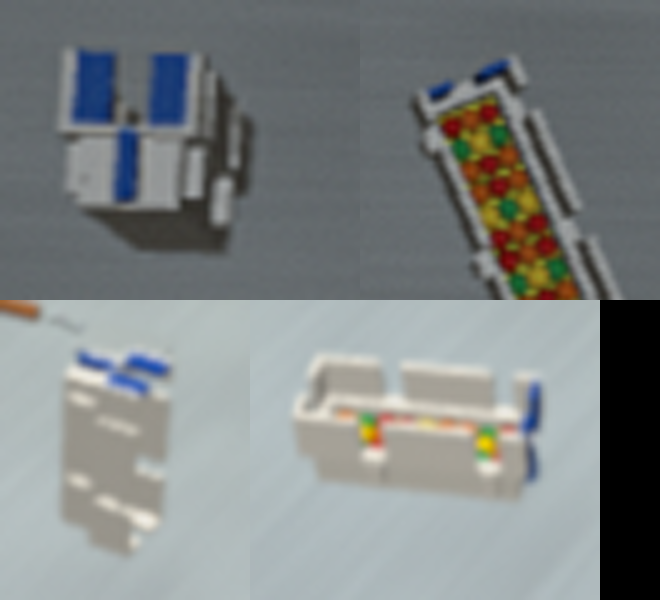

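```bash
cat > fit.py <<'E'
import numpy as np,cv2
from scipy.optimize import minimize
from scipy.spatial.transform import Rotation as R
def boxes(fruit):
    B=[]  # (lo,hi,group) mm, z from underside; group 0 white 1 blue 2 fruit
    a=lambda x0,x1,y0,y1,z0,z1,g=0:B.append(((x0,y0,z0-36),(x1,y1,z1-36),g))
    for s in(1,-1):
        for x0,x1 in((-82,-35),(-19,47),(63,82)):
            y=sorted((27*s,32*s)); a(x0,x1,y[0],y[1],33,72)
        for e in(1,-1):
            y=sorted((9*s,32*s)); x=sorted((77*e,82*e)); a(x[0],x[1],y[0],y[1],33,72)
            if e>0: 
                y=sorted((12*s,29*s)); a(82,82.6,y[0],y[1],36,69,1)
        for x in(55,-27):
            y=sorted((24*s,32*s)); a(x-5,x+5,y[0],y[1],8,33)
        # lower walls, ledge
        y=sorted((20*s,24.5*s)); a(-74.5,74.5,y[0],y[1],0,33)
        y=sorted((20*s,32*s)); a(-82,82,y[0],y[1],30,33)
        x=sorted((69.5*s,74.5*s)); a(x[0],x[1],-24.5,24.5,0,33)
        x=sorted((69.5*s,82*s)); a(x[0],x[1],-32,32,30,33)
        x=sorted((74.5*s,82*s)); a(x[0],x[1],-5,5,0,33,1 if s>0 else 0)
    a(-74.5,74.5,-24.5,24.5,0,3)
    if fruit: a(-76.9,76.9,-26.9,26.9,32,36,2)
    return B
def labels(cal,roi,B,Rm,t,ss=3):
    x,y,w,h=roi; K=cal["mtx"];E=cal["extrinsics"]
    u=x-0.5+(np.arange(w*ss)+.5)/ss; v=y-0.5+(np.arange(h*ss)+.5)/ss
    U,V=np.meshgrid(u,v)
    d=np.stack([(U-K[0,2])/K[0,0],(V-K[1,2])/K[1,1],np.ones_like(U)],-1).reshape(-1,3)
    Rc=E[:3,:3];o=-Rc.T@E[:3,3]; d=d@Rc   # world dirs
    ol=(Rm.T@(o-t))*1000; dl=(d@Rm)*1000
    best=np.full(len(d),1e9);lab=np.zeros(len(d),int)
    inv=1/np.where(abs(dl)<1e-9,1e-9,dl)
    for lo,hi,g in B:
        t0=(np.array(lo)-ol)*inv;t1=(np.array(hi)-ol)*inv
        mn=np.minimum(t0,t1);ax=mn.argmax(1);n=mn.max(1);f=np.maximum(t0,t1).min(1)
        ok=(n<f)&(n<best)&(n>0)
        best[ok]=n[ok]
        sgn=(dl[np.arange(len(d)),ax]>0).astype(int)
        lab[ok]=(1+6*g+ax*2+sgn)[ok]
    return lab.reshape(h*ss,w*ss)
def resid(im,cal,roi,B,Rm,t,ss=3,ret=False):
    x,y,w,h=roi;L=labels(cal,roi,B,Rm,t,ss)
    P=im[y:y+h,x:x+w].reshape(-1,3).astype(float)
    cols=[]
    for k in np.unique(L):
        m=(L==k).astype(float).reshape(h,ss,w,ss).mean((1,3))
        cols.append(cv2.GaussianBlur(m,(0,0),0.6).ravel())
    A=np.stack(cols,1)
    c=np.linalg.lstsq(A.T@A+1e-3*np.eye(A.shape[1]),A.T@P,rcond=None)[0]
    r=P-A@c
    if ret: return (A@c).reshape(h,w,3)
    r=np.abs(r); return np.where(r<40,r*r/2,40*(r-20)).mean()
STAND=np.array([[0,0,1.],[0,-1,0],[1,0,0]]) # tub x->up, z->+X, y->-Y
def pose(p,kind):
    Rz=R.from_euler('z',p[2]).as_matrix()
    if kind=="stand": return Rz@STAND,np.array([p[0],p[1],.082])
    z=p[3] if len(p)>3 else .036
    return Rz,np.array([p[0],p[1],z])
def fit(ims,cals,rois,kind,fruit,p0,ss=3,starts=True):
    B=boxes(fruit)
    S=np.array([100,100,10.]) 
    def c(q,only=None): 
        Rm,t=pose(q/S,kind)
        return sum(resid(ims[n],cals[n],rois[n],B,Rm,t,ss) for n in ims)
    q0=np.array(p0)*S
    r=minimize(c,q0,method="Nelder-Mead",options=dict(initial_simplex=np.vstack([q0]+[q0+v for v in np.diag([1.,1.,1.5])]),xatol=.01,fatol=.01,maxiter=150))
    return r.x/S,r.fun
def show(ims,cals,rois,kind,fruit,p,fn):
    out=[]
    for n in ims:
        Rm,t=pose(p,kind);x,y,w,h=rois[n]
        m=resid(ims[n],cals[n],rois[n],boxes(fruit),Rm,t,3,True)
        a=np.hstack([ims[n][y:y+h,x:x+w],np.clip(m,0,255).astype(np.uint8)])
        out.append(cv2.resize(a,(760,int(760*h/w/2)),interpolation=cv2.INTER_NEAREST)[:290])
    cv2.imwrite(fn,np.vstack(out)[:,:,::-1])
E
cat > f1.py <<'E'
from cell import bot
from fit import *
import sys
ims={n:cv2.imread(f"pics/a_{n}.png")[:,:,::-1] for n in("top","scene")}
cals={n:{k:np.array(v) for k,v in bot.calibration(n).items()} for n in ims}
def ray(n,u,v,z):
    K,E=cals[n]["mtx"],cals[n]["extrinsics"];Rc=E[:3,:3];o=-Rc.T@E[:3,3]
    d=Rc.T@np.linalg.solve(K,[u,v,1]);return o+d*(z-o[2])/d[2]
for n in ims:print(n,"cam",-cals[n]["extrinsics"][:3,:3].T@cals[n]["extrinsics"][:3,3])
g=ray("top",247,202,.164);print("stand guess",g)
e=ray("top",387,201,.072);f=ray("top",408,252,.072);print("full ends",e,f)
R1={"top":(228,180,48,48),"scene":(338,148,40,54)}
R2={"top":(368,190,56,72),"scene":(256,216,66,48)}
for sel in(("top",),("scene",),("top","scene")):
    i={n:ims[n] for n in sel}
    m=(e+f)/2
    a=fit(i,cals,R1,"stand",False,[g[0],g[1],0]);print(sel,a)
    b=fit(i,cals,R2,"up",True,[m[0],m[1],np.arctan2(*(e-f)[1::-1])]);print(sel,b)
show(ims,cals,R1,"stand",False,a[0],"pics/f1.png");show(ims,cals,R2,"up",True,b[0],"pics/f2.png")
for nme,z in(("jar",.09),):
    print(nme,ray("top",328,158,.09),"bowl",ray("top",486,247,.07),"spat",ray("top",163,282,.01))
E
time python3 f1.py
```

```text
top cam [ 0.41424039 -0.02582727  1.24804506]
scene cam [ 1.18818414 -0.94313073  0.95505428]
stand guess [0.625287   0.20253245 0.164     ]
full ends [ 0.65586674 -0.201444    0.072     ] [ 0.50388083 -0.26243309  0.072     ]
('top',) (array([ 0.62990012,  0.20586392, -0.01126186]), np.float64(62.73396766546092))
('top',) (array([ 0.58662558, -0.2289386 ,  0.39572904]), np.float64(132.99621415064303))
('scene',) (array([ 0.62946703,  0.20799246, -0.07767019]), np.float64(31.33312337868123))
('scene',) (array([ 0.58221499, -0.22851127,  0.4026014 ]), np.float64(64.87582039854365))
('top', 'scene') (array([ 0.62946484,  0.20665332, -0.01175357]), np.float64(96.63500645879745))
('top', 'scene') (array([ 0.58479051, -0.23001054,  0.39609992]), np.float64(211.09865205852435))
jar [ 0.78153604 -0.0203832   0.09      ] bowl [ 0.52424663 -0.49286682  0.07      ] spat [0.39856652 0.47891883 0.01      ]
real	3m26.235s
user	3m7.160s
sys	0m5.448s
```

View pics/f1.png

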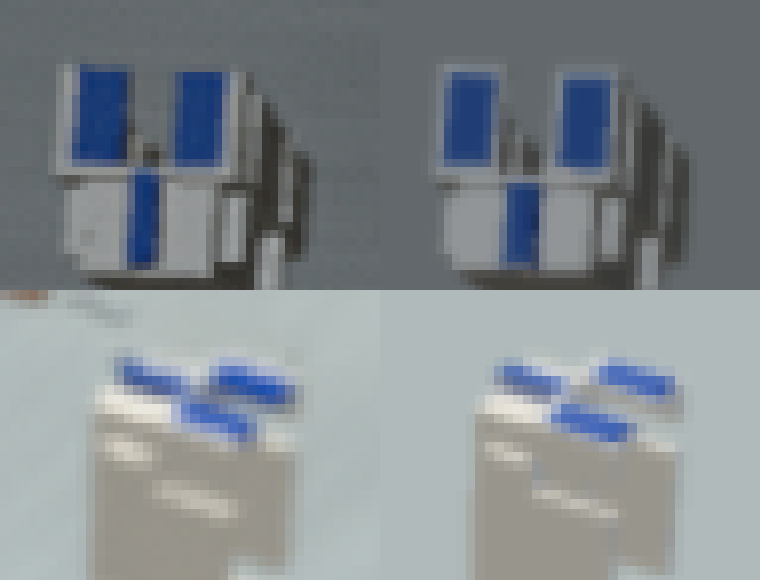

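View pics/f2.png

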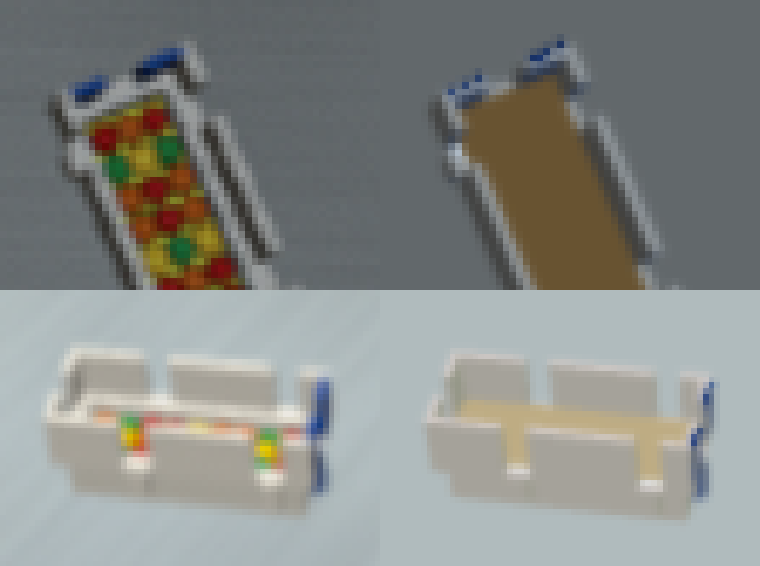

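```bash
python3 - <<'E'
from cell import bot
import numpy as np
from scipy.spatial.transform import Rotation as R
print(R.from_quat(np.roll(bot.read_tool_rot(),-1)).as_matrix().round(3),bot.grip_depth)
def ori(d,xj):
    y=np.array(d,float);y/=np.linalg.norm(y);x=np.array(xj,float);x-=y*(x@y);x/=np.linalg.norm(x)
    q=R.from_matrix(np.stack([x,y,np.cross(x,y)],1)).as_quat();return np.roll(q,1)
c=np.array([.6295,.2067,.082]);yaw=-.012
fx=np.array([np.cos(yaw),np.sin(yaw),0]);fy=np.array([-fx[1],fx[0],0])
for th in(0,15,30,45,60):
    a=np.radians(th)
    p=c+.036*np.array([0,0,1])+.019*fx
    d=-np.sin(a)*fx-np.cos(a)*np.array([0,0,1])
    for s in(1,-1):
        r=[]
        for off,ph in((.02,0),(-.1,0),(-.06,30),(-.06,60),(-.06,90)):
            b=a-np.radians(ph);
            d2=-np.sin(b)*fx-np.cos(b)*np.array([0,0,1])
            for dx in(0,-.05,-.1,-.15):
                pos=p+dx*fx if ph else p
                if ph==90: pos=pos.copy();pos[2]=.056
                q=bot.solve_ik(pos+d2*.025 if off>0 or ph else pos+d2*off,ori(d2,s*fy))
                r.append('%d/%d:'%(ph,dx*100)+('-' if q is None else str(np.round(q,1).tolist()) if dx==-.1 else 'ok'))
        print(th,s,r)
E
```

```text
[[ 0.437  0.     0.9  ]
 [-0.9   -0.     0.437]
 [ 0.    -1.    -0.   ]] 0.0187
0 1 ['0/0:ok', '0/-5:ok', '0/-10:[0.2, 0.7, 0.0, 0.9, 0.0, 0.2]', '0/-15:ok', '0/0:ok', '0/-5:ok', '0/-10:[0.2, 0.6, 0.2, 1.2, 0.0, 0.2]', '0/-15:ok', '30/0:ok', '30/-5:ok', '30/-10:[0.3, 0.3, -0.8, -0.1, -0.2, 0.3]', '30/-15:ok', '60/0:ok', '60/-5:ok', '60/-10:[0.4, 0.6, -1.2, -1.3, -0.4, 0.2]', '60/-15:-', '90/0:-', '90/-5:-', '90/-10:-', '90/-15:-']
0 -1 ['0/0:ok', '0/-5:ok', '0/-10:[0.2, 0.7, 0.0, 0.9, 0.0, -2.9]', '0/-15:ok', '0/0:ok', '0/-5:ok', '0/-10:[0.2, 0.6, 0.2, 1.2, 0.0, -2.9]', '0/-15:ok', '30/0:ok', '30/-5:ok', '30/-10:[0.3, 0.3, -0.8, -0.1, -0.2, -2.9]', '30/-15:ok', '60/0:ok', '60/-5:ok', '60/-10:[0.4, 0.6, -1.2, -1.3, -0.4, -2.9]', '60/-15:-', '90/0:-', '90/-5:-', '90/-10:-', '90/-15:-']
15 1 ['0/0:ok', '0/-5:ok', '0/-10:[0.2, 0.9, 0.4, 1.3, 0.0, 0.2]', '0/-15:ok', '0/0:ok', '0/-5:ok', '0/-10:[0.2, 0.9, 0.7, 1.7, 0.0, 0.2]', '0/-15:ok', '30/0:ok', '30/-5:ok', '30/-10:[0.3, 0.4, -0.5, 0.4, -0.1, 0.3]', '30/-15:ok', '60/0:ok', '60/-5:ok', '60/-10:[0.4, 0.4, -1.0, -0.6, -0.3, 0.3]', '60/-15
[... 1734 characters left out ...]
:[0.4, 0.6, -1.1, -0.8, -0.3, -2.9]', '90/-15:ok']
60 1 ['0/0:-', '0/-5:-', '0/-10:-', '0/-15:-', '0/0:-', '0/-5:-', '0/-10:-', '0/-15:-', '30/0:ok', '30/-5:ok', '30/-10:[0.2, 0.9, 0.3, 1.5, 0.1, 0.2]', '30/-15:ok', '60/0:ok', '60/-5:ok', '60/-10:[0.2, 0.5, -0.3, 0.8, 0.0, 0.2]', '60/-15:ok', '90/0:ok', '90/-5:ok', '90/-10:[0.3, 0.4, -0.9, -0.2, -0.2, 0.3]', '90/-15:ok']
60 -1 ['0/0:-', '0/-5:-', '0/-10:-', '0/-15:-', '0/0:-', '0/-5:-', '0/-10:-', '0/-15:-', '30/0:ok', '30/-5:ok', '30/-10:[0.2, 0.9, 0.3, 1.5, 0.1, -3.0]', '30/-15:ok', '60/0:ok', '60/-5:ok', '60/-10:[0.2, 0.5, -0.3, 0.8, 0.0, -2.9]', '60/-15:ok', '90/0:ok', '90/-5:ok', '90/-10:[0.3, 0.4, -0.9, -0.2, -0.2, -2.9]', '90/-15:ok']
```

```bash
cat > h.py <<'E'
from cell import bot
import numpy as np,cv2
from scipy.spatial.transform import Rotation as R
Z=np.array([0,0,1.])
GD=.0265
def ori(d,xj):
    y=np.array(d,float);y/=np.linalg.norm(y);x=np.array(xj,float);x-=y*(x@y);x/=np.linalg.norm(x)
    q=R.from_matrix(np.stack([x,y,np.cross(x,y)],1)).as_quat();return np.roll(q,1)
def snap(tag):
    for n in("top","scene"): cv2.imwrite(f"pics/{tag}_{n}.png",bot.camera(n)[:,:,::-1])
def st(m=""): print(m,"t",round(bot.read_clock(),2),"p",np.round(bot.read_position(),4),"F",np.round(bot.read_ft_force(),1),"g",round(float(bot.read_gripper_width()),3))
c0=np.array([.6295,.2067,.082]);yaw=-.012
fx=np.array([np.cos(yaw),np.sin(yaw),0]);fy=np.array([-fx[1],fx[0],0])
TH=np.radians(30)
def dirn(ph): b=TH-ph; return -np.sin(b)*fx-np.cos(b)*Z
E
python3 - <<'E'
import numpy as np
from cell import bot
np.savez("cal.npz",**{n+k:np.array(bot.calibration(n)[k]) for n in("top","scene") for k in("mtx","extrinsics")})
from h import *
pad=c0+.042*Z+.024*fx; d=dirn(0); o=ori(d,fy); tcp=pad+GD*d
for h in(.1,.08,.06,0.03,0): print(h,bot.solve_ik(tcp+h*Z,o))
E
```

```text
0.1 [0.16288236 1.17536207 1.1651223  2.07752541 0.08710626 0.15183797]
0.08 [0.16288236 1.15728013 1.07583882 2.00632387 0.08710626 0.15183797]
0.06 [0.16288236 1.15022197 1.01097926 1.94852247 0.08710626 0.15183797]
0.03 [0.16288236 1.1506256  0.93762363 1.87476321 0.08710626 0.15183797]
0 [0.16288236 1.15955557 0.88255463 1.81076424 0.08710626 0.15183797]
```

```bash
python3 - <<'E'
from h import *
pad=c0+.042*Z+.024*fx; d=dirn(0); o=ori(d,fy); tcp=pad+GD*d
bot.set_gripper(1.0)
bot.move_pose([.60,.18,.30],ori(-Z,fy));st()
bot.move_pose(tcp+.1*Z,o);st()
bot.move_linear(tcp+.03*Z,speed=.1,until_force=4);st()
snap("b")
a,b=[cv2.imread(f"pics/b_{n}.png") for n in("top","scene")]
f=lambda im,x,y:cv2.resize(im[y:y+130,x:x+130],None,fx=3,fy=3,interpolation=cv2.INTER_CUBIC)
cv2.imwrite("pics/b.png",np.hstack([f(a,190,130),f(b,290,90)]))
E
```

```text
t 3.92 p [0.6002 0.179  0.2999] F [ 0.5 -0.4 -0.3] g 0.998
 t 4.88 p [0.6407 0.2062 0.2013] F [-0.2 -0.6  0.5] g 1.001
 t 5.72 p [0.6406 0.2067 0.1325] F [0.1 0.2 0.7] g 0.997
```

View pics/b.png

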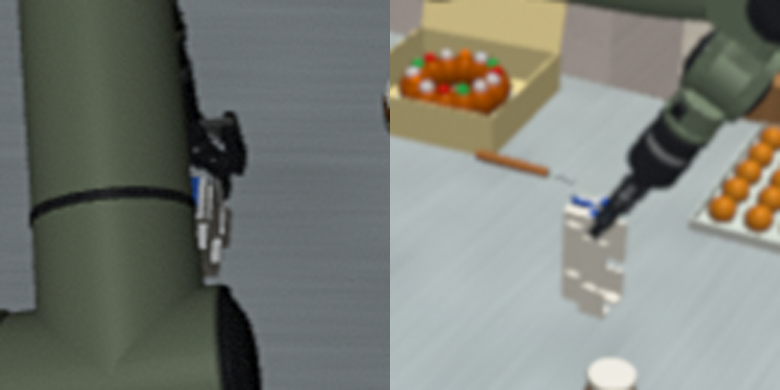

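The tub (right view, ~(595,255)) is straddled by the jaws near its blue top, undisturbed. I go down, grip, and lift.

```bash
python3 - <<'E'
from h import *
pad=c0+.042*Z+.024*fx; d=dirn(0); o=ori(d,fy); tcp=pad+GD*d
print(bot.move_linear(tcp,speed=.08,until_force=5));st()
bot.set_gripper(0.0,45);st("grip")
bot.wait(.2)
print(bot.move_linear(tcp+.05*Z,speed=.1));st("lift")
# plan tip path
cur=bot.read_joint_positions()
rows=[]
for ph in range(0,91,10):
    f=ph/90; p=pad+.05*Z-.065*fx*f; p[2]=(1-f)*p[2]+f*.16 if f>0 else p[2]
    dd=dirn(np.radians(ph)); rows.append(bot.solve_ik(p+GD*dd,ori(dd,fy)))
    print(ph,None if rows[-1] is None else np.round(rows[-1],2))
snap("c")
a,b=[cv2.imread(f"pics/c_{n}.png") for n in("top","scene")]
f=lambda im,x,y:cv2.resize(im[y:y+130,x:x+130],None,fx=3,fy=3,interpolation=cv2.INTER_CUBIC)
cv2.imwrite("pics/c.png",np.hstack([f(a,190,130),f(b,290,90)]))
E
```

```text
False
 t 6.35 p [0.6399 0.2065 0.1008] F [ 0.5 -0.1  0.4] g 1.001
grip t 6.68 p [0.6411 0.2063 0.1027] F [ 1.9 -1.4  6.2] g 0.738
False
lift t 7.53 p [0.6402 0.2066 0.1503] F [ 0.   1.  -3.3] g 0.743
0 [0.16 1.15 0.98 1.92 0.09 0.15]
10 [0.17 0.92 0.56 1.56 0.06 0.18]
20 [0.19 0.74 0.27 1.26 0.03 0.2 ]
30 [0.21 0.6  0.01 0.98 0.   0.22]
40 [ 0.22  0.48 -0.21  0.71 -0.04  0.23]
50 [ 0.25  0.39 -0.43  0.42 -0.09  0.24]
60 [ 0.27  0.32 -0.62  0.12 -0.14  0.25]
70 [ 0.3   0.31 -0.8  -0.21 -0.2   0.24]
80 [ 0.33  0.35 -0.97 -0.59 -0.26  0.23]
90 [ 0.36  0.48 -1.11 -1.03 -0.32  0.19]
```

View pics/c.png

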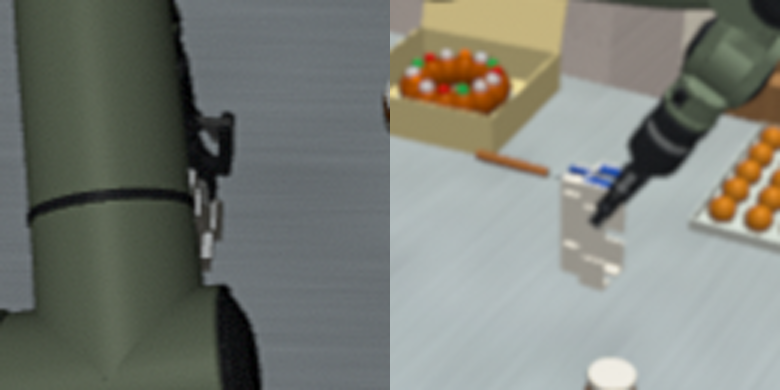

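```bash
python3 - <<'E'
from h import *
pad=c0+.042*Z+.024*fx
for ph in(30,60,90):
    f=ph/90; p=pad+.05*Z-.065*fx*f; p[2]=(1-f)*p[2]+f*.16
    dd=dirn(np.radians(ph)); bot.move_pose(p+GD*dd,ori(dd,fy));st(ph)
snap("d")
a,b=[cv2.imread(f"pics/d_{n}.png") for n in("top","scene")]
f=lambda im,x,y:cv2.resize(im[y:y+130,x:x+130],None,fx=3,fy=3,interpolation=cv2.INTER_CUBIC)
cv2.imwrite("pics/d.png",np.hstack([f(a,190,130),f(b,290,90)]))
E
```

```text
30 t 8.56 p [0.632  0.2066 0.1429] F [ 0.5  0.  -1.8] g 0.739
60 t 9.4 p [0.6247 0.2069 0.1417] F [ 0.7 -0.3 -1.2] g 0.737
90 t 10.47 p [0.6129 0.2072 0.1467] F [-0.3  0.3 -1.9] g 0.739
```

View pics/d.png

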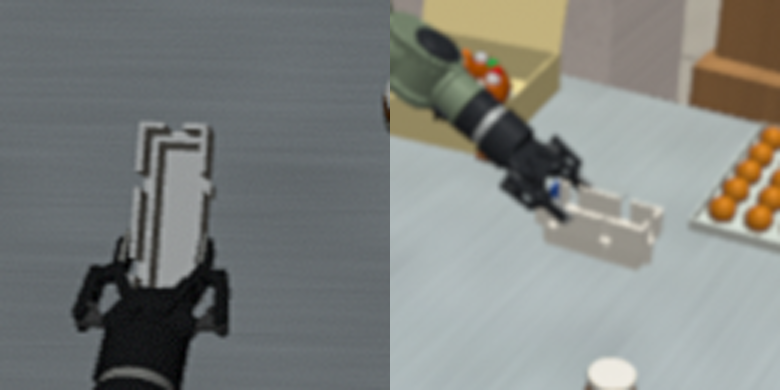

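Tub is level with its mouth up (right view ~(600,230), blue end toward the gripper). Lowering.

```bash
python3 - <<'E'
from h import *
p=np.array(bot.read_position())
bot.move_linear(p-[0,0,.085],speed=.12);st()
print(bot.move_linear(p-[0,0,.110],speed=.02,until_force=4));st("down")
snap("e")
a,b=[cv2.imread(f"pics/e_{n}.png") for n in("top","scene")]
f=lambda im,x,y:cv2.resize(im[y:y+130,x:x+130],None,fx=3,fy=3,interpolation=cv2.INTER_CUBIC)
cv2.imwrite("pics/e.png",np.hstack([f(a,190,130),f(b,290,90)]))
E
```

```text
t 11.42 p [0.6132 0.2073 0.0629] F [ 0.3 -0.  -1.8] g 0.741
True
down t 12.01 p [0.6134 0.2072 0.0551] F [-0.1  0.1  3.4] g 0.737
```

View pics/e.png

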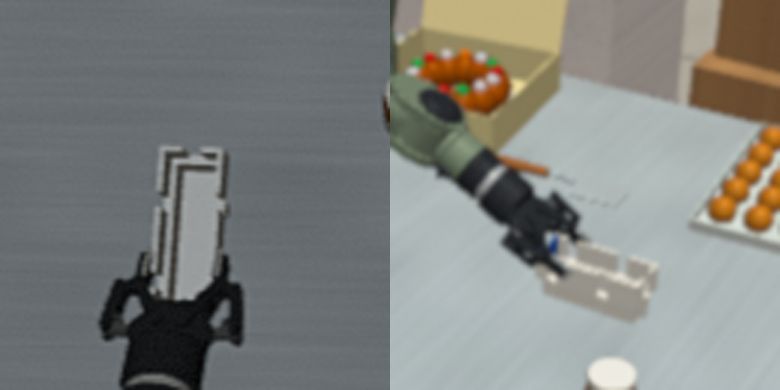

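```bash
python3 - <<'E'
from h import *
bot.set_gripper(0.0,20);st()
for k in range(8):
    p=np.array(bot.read_position())
    r=bot.move_linear(p-[0,0,.0015],speed=.02,until_force=12);st(r)
    print(np.round(bot.read_moment(),2))
    if r or bot.read_ft_force()[2]>14 or bot.read_position()[2]<.0465: break
snap("g")
a,b=[cv2.imread(f"pics/g_{n}.png") for n in("top","scene")]
f=lambda im,x,y:cv2.resize(im[y:y+65,x:x+65],None,fx=6,fy=6,interpolation=cv2.INTER_CUBIC)
cv2.imwrite("pics/g.png",np.hstack([f(a,230,170),f(b,330,150)]))
E
```

```text
t 12.32 p [0.6133 0.2072 0.0551] F [1.7 0.1 5.2] g 0.741
False t 12.57 p [0.6137 0.2073 0.0549] F [-2.2 -1.4 10.2] g 0.739
[ 0.08 -0.   -0.05]
False t 12.82 p [0.6139 0.2072 0.0549] F [-4.4 -0.7 12. ] g 0.736
[ 0.09  0.08 -0.08]
False t 13.07 p [0.6139 0.2072 0.0548] F [-4.6 -1.7 13.6] g 0.742
[ 0.12  0.08 -0.04]
False t 13.32 p [0.614  0.2073 0.0548] F [-5.5 -1.6 12.4] g 0.736
[ 0.13  0.08 -0.11]
False t 13.57 p [0.6139 0.2073 0.0548] F [-5.2 -1.  13.8] g 0.743
[ 0.04  0.06 -0.02]
False t 13.82 p [0.614  0.2072 0.0548] F [-5.9 -1.3 13.6] g 0.743
[ 0.04  0.05 -0.12]
False t 14.07 p [0.614  0.2072 0.0548] F [-5.4 -1.3 13.4] g 0.743
[ 0.11  0.06 -0.08]
False t 14.32 p [0.614  0.2073 0.0548] F [-6.4 -0.7 13.1] g 0.737
[ 0.11  0.04 -0.06]
```

View pics/g.png

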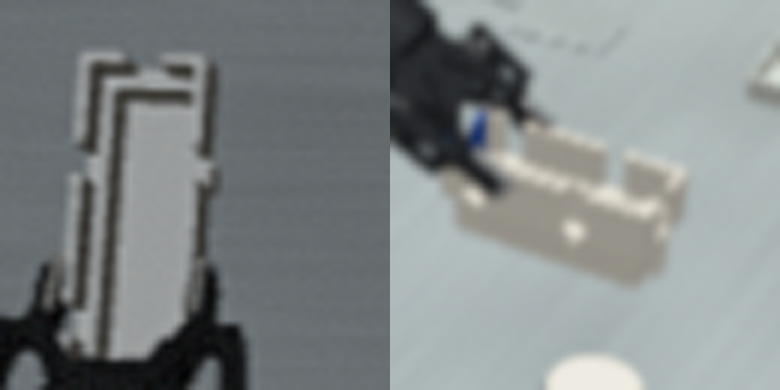

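```bash
cat > f3.py <<'E'
from fit import *
cal=np.load("cal.npz");cals={n:{k:cal[n+k] for k in("mtx","extrinsics")} for n in("top","scene")}
ims={n:cv2.imread(f"pics/g_{n}.png")[:,:,::-1] for n in cals}
rois={"top":(235,172,36,36),"scene":(351,165,36,38)}
B=boxes(False)
def pz(q): # x,y cm->; yaw, pitch, z
    Rm=R.from_euler('z',np.pi+q[2]/10).as_matrix()@R.from_euler('y',q[3]/10).as_matrix()
    return Rm,np.array([q[0]/100,q[1]/100,q[4]/100])
def c(q): 
    Rm,t=pz(q);return sum(resid(ims[n],cals[n],rois[n],B,Rm,t,2) for n in ims)
q0=np.array([63,20.7,-.12,0,3.8])
r=minimize(c,q0,method="Nelder-Mead",options=dict(initial_simplex=np.vstack([q0]+[q0+v for v in np.diag([.6,.5,.5,.6,.6])]),xatol=.01,fatol=.01,maxiter=260))
print(r.x,r.fun)
Rm,t=pz(r.x)
print("ends underside z mm", [(Rm@np.array([s*.0745,0,-.036])+t)[2]*1000 for s in(1,-1)])
for n in ims:
    x,y,w,h=rois[n];m=resid(ims[n],cals[n],rois[n],B,Rm,t,3,True)
    cv2.imwrite(f"pics/g_fit_{n}.png",cv2.resize(np.hstack([ims[n][y:y+h,x:x+w],np.clip(m,0,255).astype(np.uint8)])[:,:,::-1],None,fx=8,fy=8,interpolation=0))
for pit in(0,.03,-.03,.06,-.06):
    rr=minimize(lambda q:c([q[0],q[1],q[2],pit*10,q[3]]),r.x[[0,1,2,4]],method="Nelder-Mead",options=dict(xatol=.02,fatol=.02,maxiter=80));print(pit,rr.x,rr.fun)
E
time python3 f3.py
```

```text
[63.55333825 20.73511444 -0.24870714  0.36316175  4.04235138] 97.48615364156836
ends underside z mm [np.float64(1.7422903551473565), np.float64(7.152211146544067)]
0 [63.5455703  20.75829387 -0.25209433  4.09728126] 105.84959597230959
0.03 [63.56802426 20.74484445 -0.25419134  4.06475824] 96.68528097008088
-0.03 [63.59159896 20.74900242 -0.2460782   4.20832918] 123.03878033156464
0.06 [63.52745276 20.72649763 -0.25806261  3.97024865] 97.78649200996384
-0.06 [63.56729828 20.7461725  -0.24273105  4.27381984] 144.29575796128637
real	1m4.682s
user	1m2.329s
sys	0m0.274s
```

The fit shows the blue end touching the bench and the far plain end ~5 mm high (pitch ≈0.04 rad). I rotate it flat about the blue end's lower edge before letting go.

```bash
python3 - <<'E'
from h import *
p=np.array(bot.read_position())
for ph,dd in((-1.2,1),(-2.4,2)):
    de=np.radians(-ph)
    t=p+fx*.055*de-Z*(.0525*de)
    bot.move_linear(t,speed=.02,rotation=ori(dirn(np.radians(90+ph)),fy));st(ph);print(np.round(bot.read_moment(),2))
snap("i")
E
sed -e 's/pics\/g_/pics\/i_/' -e '/for pit/d' f3.py > f4.py; python3 f4.py
```

```text
-1.2 t 14.68 p [0.6149 0.2073 0.0541] F [-3.7  1.1  6. ] g 0.74
[0.15 0.47 0.08]
-2.4 t 14.93 p [0.6162 0.2073 0.0537] F [-6.8  0.8 10.4] g 0.742
[ 0.11 -0.51  0.02]
[63.73004957 20.72600217 -0.21822638  0.12195586  4.01471235] 120.24193911724794
ends underside z mm [np.float64(3.2412520489059973), np.float64(5.058349346083422)]Traceback (most recent call last):
  File "f4.py", line 19, in <module>
    rr=minimize(lambda q:c([q[0],q[1],q[2],pit*10,q[3]]),r.x[[0,1,2,4]],method="Nelder-Mead",options=dict(xatol=.02,fatol=.02,maxiter=80));print(pit,rr.x,rr.fun)
    res = _minimize_neldermead(fun, x0, args, callback, bounds=bounds,
                               **options)
    fsim[k] = func(sim[k])
              ~~~~^^^^^^^^
    fx = function(np.copy(x), *(wrapper_args + args))
  File "f4.py", line 19, in <lambda>
    rr=minimize(lambda q:c([q[0],q[1],q[2],pit*10,q[3]]),r.x[[0,1,2,4]],method="Nelder-Mead",options=dict(xatol=.02,fatol=.02,maxiter=80));print(pit,rr.x,rr.fun)
                                           ^^^
NameError: name 'pit' is not defined. Did you mean: 'fit'?
```

Moment sign flipped: the plain end has met the bench, so the base is flat. Letting go.

```bash
python3 - <<'E'
from h import *
bot.set_gripper(1.0);st("open")
p=np.array(bot.read_position());d=dirn(np.radians(87.6))
bot.move_linear(p-.10*d,speed=.15);st()
bot.move_pose([.45,.0,.30],ori(-Z,fy));st()
snap("j")
for n in("top","scene"):
    bot.camera(n)
    for t in("empty_tub_center","full_tub_center"): print(n,t,[(np.round(x["bbox"]).tolist(),round(x["confidence"],2)) for x in bot.search_frame(n,t)][:2])
st()
E
```

```text
open t 15.38 p [0.6159 0.2071 0.0519] F [-0.9  0.3 -0.2] g 1.002
 t 16.2 p [0.5323 0.2084 0.1058] F [-0.1  0.9  0. ] g 0.999
 t 18.23 p [4.499e-01 1.000e-04 2.991e-01] F [ 0.3 -1.   0.7] g 1.002
top empty_tub_center [([247.0, 171.0, 26.0, 57.0], 0.67)]
top full_tub_center [([376.0, 199.0, 41.0, 58.0], 0.68)]
scene empty_tub_center [([339.0, 173.0, 42.0, 30.0], 0.96)]
scene full_tub_center [([262.0, 227.0, 51.0, 29.0], 0.93)]
 t 18.63 p [4.500e-01 1.000e-04 2.998e-01] F [ 0.5  0.5 -0.1] g 1.0
```

View pics/j_top.png

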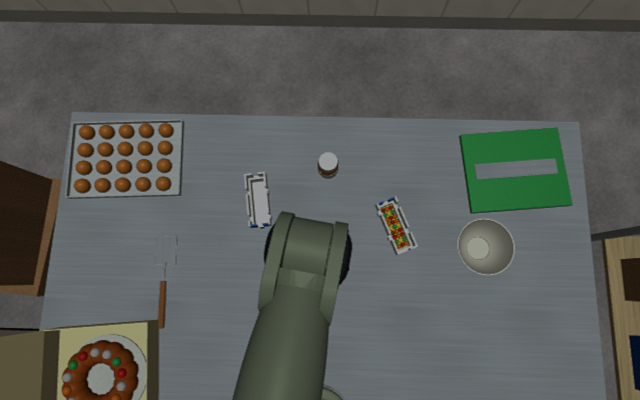

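View pics/j_scene.png

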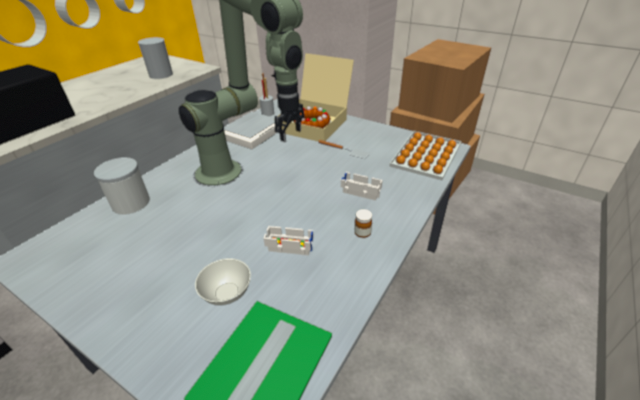

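```bash
sed -i 's/y=sorted((12\*s,29\*s)); a(82,82.6,y\[0\],y\[1\],36,69,1)/y=sorted((10*s,28*s)); a(76.9,82.1,y[0],y[1],36,72.1,1)/' fit.py; grep -c 76.9,82.1 fit.py
cat > f5.py <<'E'
from fit import *
import sys
tag=sys.argv[1]
cal=np.load("cal.npz");cals={n:{k:cal[n+k] for k in("mtx","extrinsics")} for n in("top","scene")}
ims={n:cv2.imread(f"pics/{tag}_{n}.png")[:,:,::-1] for n in cals}
RE={"top":(236,164,44,66),"scene":(332,166,58,42)}
RF={"top":(368,190,56,72),"scene":(256,216,66,48)}
for sel in(("top",),("scene",),("top","scene")):
    i={n:ims[n] for n in sel}
    a=fit(i,cals,RE,"up",False,[.637,.207,np.pi-.022],2);print(sel,"E",a)
    b=fit(i,cals,RF,"up",True,[.585,-.23,.396],2);print(sel,"F",b)
def show2(rois,fr,p,fn):
    o=[]
    for n in ims:
        x,y,w,h=rois[n];Rm,t=pose(p,"up");m=resid(ims[n],cals[n],rois[n],boxes(fr),Rm,t,3,True)
        a=np.hstack([ims[n][y:y+h,x:x+w],np.clip(m,0,255).astype(np.uint8)])
        o.append(cv2.copyMakeBorder(cv2.resize(a,None,fx=5.5,fy=5.5,interpolation=0)[:,:790],0,0,0,0,0))
    W=max(q.shape[1] for q in o);o=[cv2.copyMakeBorder(q,0,0,0,W-q.shape[1],0) for q in o]
    v=np.vstack(o);s=min(1,600/v.shape[0]);cv2.imwrite(fn,cv2.resize(v,None,fx=s,fy=s)[:,:,::-1])
show2(RE,False,a[0],"pics/j_E.png");show2(RF,True,b[0],"pics/j_F.png")
E
time python3 f5.py j
```

```text
1
('top',) E (array([0.65634632, 0.19480224, 3.28966521]), np.float64(56.387732577950935))
('top',) F (array([ 0.58601094, -0.22938129,  0.40088784]), np.float64(133.90767009859127))
('scene',) E (array([0.6517085 , 0.19899021, 3.29302075]), np.float64(17.27660795338503))
('scene',) F (array([ 0.58278818, -0.22849971,  0.39775103]), np.float64(58.44560654998477))
('top', 'scene') E (array([0.65580023, 0.19504658, 3.29228784]), np.float64(89.12834217363877))
('top', 'scene') F (array([ 0.58493969, -0.22979432,  0.39567317]), np.float64(199.3780212403882))
real	1m47.608s
user	1m37.255s
sys	0m2.203s
```

View pics/j_E.png

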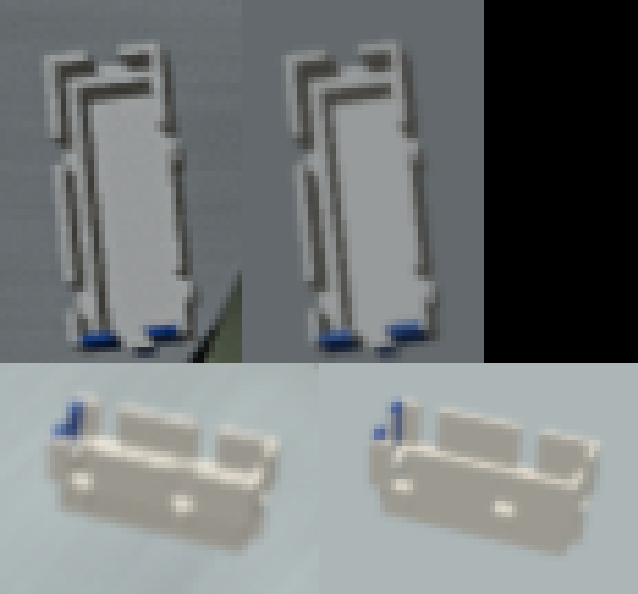

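View pics/j_F.png

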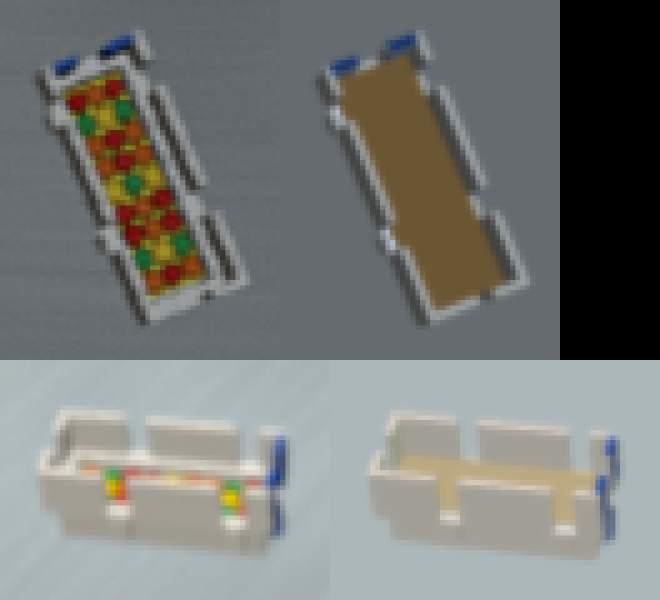

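```bash
sed -i 's/a(-76.9,76.9,-26.9,26.9,32,36,2)/a(-70.5,70.5,-20.5,20.5,32,36,2)/' fit.py
sed -e '/a=fit(/d' -e '/^show2/d' f5.py > f6.py; echo 'show2(RF,True,b[0],"pics/j_F2.png")' >> f6.py; python3 f6.py j
```

```text
('top',) F (array([ 0.58605861, -0.22965056,  0.39837633]), np.float64(58.534393578205076))
('scene',) F (array([ 0.58264644, -0.22729638,  0.41295511]), np.float64(38.21741969825356))
('top', 'scene') F (array([ 0.58536586, -0.22961955,  0.3955431 ]), np.float64(111.71998169617206))
```

View pics/j_F2.png

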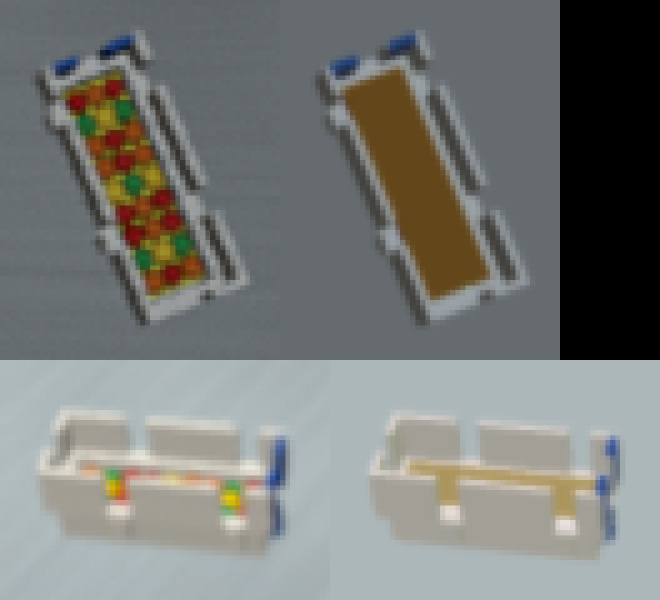

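```bash
cat >> h.py <<'E'
E_=np.array([.6558,.1950]);EY=3.291-np.pi
F_=np.array([.5854,-.2296]);FY=.3965
def top(c,y,tx,z): # pads at tub x=tx, blue pointing -x of heading y
    h=np.array([np.cos(y),np.sin(y)]);p=np.r_[c-tx*h,z];return p,ori(-Z,[-np.sin(y),np.cos(y),0])
E
python3 - <<'E'
from h import *
p,o=top(E_,EY,.014,.20);q,oo=top(F_,FY,.014,.20)
print(p,bot.solve_ik(p,o),q,bot.solve_ik(q,oo),bot.solve_ik(q-[0,0,.1],oo))
bot.move_pose(p,o);st()
p[2]=.06;bot.move_linear(p,speed=.12,until_force=4);st()
p[2]=.0285;print(bot.move_linear(p,speed=.06,until_force=4));st()
snap("k")
b=cv2.imread("pics/k_scene.png");cv2.imwrite("pics/k.png",cv2.resize(b[130:220,300:410],None,fx=6,fy=6,interpolation=2))
E
```

```text
[0.64195597 0.19291607 0.2       ] [0.18190659 0.57205585 0.1142713  1.11301178 0.         0.03249924] [ 0.57248614 -0.23500669  0.2       ] [-0.50874039  0.47417903 -0.04902805  1.04758925  0.         -0.90524039] [-0.50874039  0.56035017 -0.17866293  0.83178323  0.         -0.90524039]
 t 19.75 p [0.6419 0.1921 0.2008] F [ 0.9 -0.5  0.3] g 0.996
 t 21.07 p [0.6427 0.193  0.061 ] F [ 0.8 -0.7  0. ] g 0.998
False
 t 21.74 p [0.6419 0.1929 0.0282] F [-0.1  0.3  1.3] g 1.002
```

View pics/k.png

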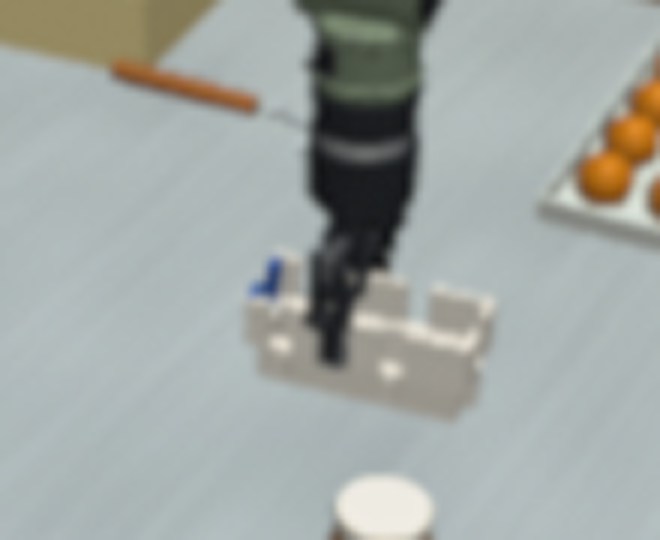

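```bash
python3 - <<'E'
from h import *
bot.set_gripper(0.0,40);st("grip")
bot.wait(.2);p0=np.array(bot.read_position());st()
p,o=top(E_,EY,.014,.20)
bot.move_linear(p,speed=.12);st("lift")
q,oo=top(F_,FY,.014,.20)
bot.move_pose(q,oo);st("over")
q[2]=.125
bot.move_linear(q,speed=.1);bot.wait(.3);st("hover")
print(np.round(bot.read_moment(),2))
snap("l")
b=cv2.imread("pics/l_scene.png");a=cv2.imread("pics/l_top.png")
f=lambda im,x,y:cv2.resize(im[y:y+80,x:x+80],None,fx=5,fy=5,interpolation=2)
cv2.imwrite("pics/l.png",np.hstack([f(a,355,185),f(b,250,185)]))
E
```

```text
grip t 22.17 p [0.6425 0.1929 0.0292] F [-0.6  0.3  3.9] g 0.742
 t 22.37 p [0.6424 0.1929 0.0292] F [-0.3 -0.1  5.6] g 0.746
lift t 23.95 p [0.6414 0.1928 0.199 ] F [ 0.1 -0.1 -1.8] g 0.75
over t 25.54 p [ 0.5729 -0.2341  0.2   ] F [-0.4  0.4 -2.3] g 0.744
hover t 26.74 p [ 0.5728 -0.2352  0.1256] F [ 0.6 -0.1 -1.2] g 0.746
[-0.    0.09 -0.  ]
```

View pics/l.png

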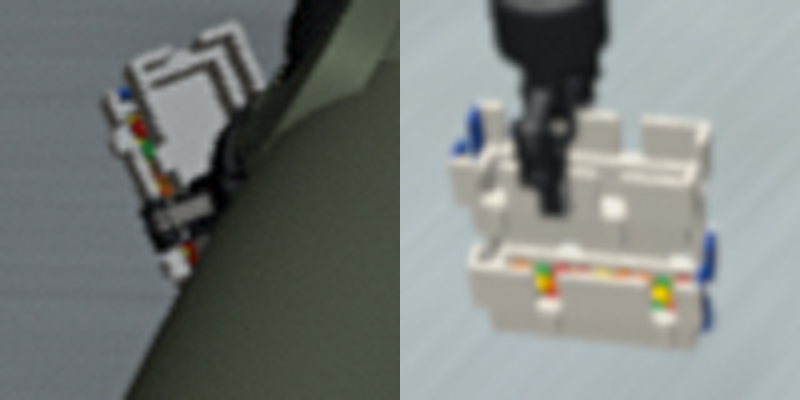

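```bash
cat > f7.py <<'E'
import fit as F
from fit import *
import sys
tag=sys.argv[1]; zc=float(sys.argv[2])
cal=np.load("cal.npz");cals={n:{k:cal[n+k] for k in("mtx","extrinsics")} for n in("top","scene")}
ims={n:cv2.imread(f"pics/{tag}_{n}.png")[:,:,::-1] for n in cals}
rois={"top":(368,183,46,60),"scene":(256,200,66,58)}
def lab_d(cal,roi,B,Rm,t,ss):
    x,y,w,h=roi; K=cal["mtx"];E=cal["extrinsics"]
    U,V=np.meshgrid(x-.5+(np.arange(w*ss)+.5)/ss,y-.5+(np.arange(h*ss)+.5)/ss)
    d=np.stack([(U-K[0,2])/K[0,0],(V-K[1,2])/K[1,1],np.ones_like(U)],-1).reshape(-1,3)
    Rc=E[:3,:3];o=-Rc.T@E[:3,3];d=d@Rc;ol=(Rm.T@(o-t))*1000;dl=(d@Rm)*1000
    best=np.full(len(d),1e9);lab=np.zeros(len(d),int);inv=1/np.where(abs(dl)<1e-9,1e-9,dl)
    for lo,hi,g in B:
        t0=(np.array(lo)-ol)*inv;t1=(np.array(hi)-ol)*inv
        mn=np.minimum(t0,t1);ax=mn.argmax(1);n=mn.max(1);f=np.maximum(t0,t1).min(1)
        ok=(n<f)&(n<best)&(n>0);best[ok]=n[ok]
        lab[ok]=(1+6*g+ax*2+(dl[np.arange(len(d)),ax]>0))[ok]
    return best,lab
ss=2;BE,BF=boxes(False),boxes(True)
mask={}
for n in ims:
    x,y,w,h=rois[n];g=ims[n][y:y+h,x:x+w].astype(int)
    if n=="scene":
        m=np.ones((h,w),bool);X,Y=np.meshgrid(np.arange(w)+x,np.arange(h)+y)
        m&=~((X>=271)&(X<=291)&(Y<=229))
    else:
        X,Y=np.meshgrid((np.arange(w)+x-355)*5,(np.arange(h)+y-185)*5)
        m=(X<290-.5*Y)&~((X>130)&(Y>160))
    mask[n]=m
FP={"top":[.58606,-.22965,.3984],"scene":[.58265,-.2273,.413],"j":[.58537,-.2296,.3955]}
def model(n,q,fp):
    x,y,w,h=rois[n]
    dF,lF=lab_d(cals[n],rois[n],BF,*pose(fp,"up"),ss)
    Rm=R.from_euler('z',np.pi+q[2]/10).as_matrix()
    dE,lE=lab_d(cals[n],rois[n],BE,Rm,np.array([q[0]/100,q[1]/100,zc]),ss)
    L=np.where(dE<dF,np.where(lE>0,lE+100,0),lF).reshape(h*ss,w*ss)
    A=np.stack([cv2.GaussianBlur((L==k).astype(float).reshape(h,ss,w,ss).mean((1,3)),(0,0),.6).ravel() for k in np.unique(L)],1)
    P=ims[n][y:y+h,x:x+w].reshape(-1,3).astype(float);mk=mask[n].ravel()
    Am=A[mk];c=np.linalg.solve(Am.T@Am+1e-3*np.eye(A.shape[1]),Am.T@P[mk])
    return A,c,P,mk
def cost(q,sel,fp):
    s=0
    for n in sel:
        A,c,P,mk=model(n,q,fp);r=np.abs(P-A@c)[mk];s+=np.where(r<40,r*r/2,40*(r-20)).mean()
    return s
for sel in(("top",),("scene",),("top","scene")):
    fp=FP[sel[0] if len(sel)==1 else "j"]
    q0=np.array([fp[0]*100,fp[1]*100,fp[2]*10])
    r=minimize(cost,q0,args=(sel,fp),method="Nelder-Mead",options=dict(initial_simplex=np.vstack([q0]+[q0+v for v in np.diag([.6,.6,.5])]),xatol=.01,fatol=.01,maxiter=120))
    dx=np.array([r.x[0]/100-fp[0],r.x[1]/100-fp[1]])*1000;c,s=np.cos(.397),np.sin(.397)
    print(sel,r.x,r.fun,"err along/across mm",round(dx@[c,s],1),round(dx@[-s,c],1),"yaw",round(r.x[2]/10-fp[2],3))
o=[]
for n in ims:
    x,y,w,h=rois[n];A,c,P,mk=model(n,r.x,FP["j"]);m=np.clip(A@c,0,255).reshape(h,w,3);i=ims[n][y:y+h,x:x+w].copy();i[~mask[n]]//=2
    v=cv2.resize(np.hstack([i,m.astype(np.uint8)]),None,fx=5,fy=5,interpolation=0);o.append(cv2.copyMakeBorder(v,0,0,0,660-v.shape[1],0))
cv2.imwrite(f"pics/{tag}_fit.png",np.vstack(o)[:,:,::-1])
E
time python3 f7.py l 0.1324
```

```text
('top',) [ 58.58538375 -23.10873054   3.98444885] 53.38432197770496 err along/across mm -0.7 -1.2 yaw 0.0
('scene',) [ 58.00455235 -22.76327124   3.96132097] 51.54006530055251 err along/across mm -2.5 0.7 yaw -0.017
('top', 'scene') [ 58.52313325 -23.02285844   3.84873325] 138.0581043583267 err along/across mm -0.4 -0.5 yaw -0.011
real	1m2.345s
user	1m1.281s
sys	0m1.448s
```

View pics/l_fit.png

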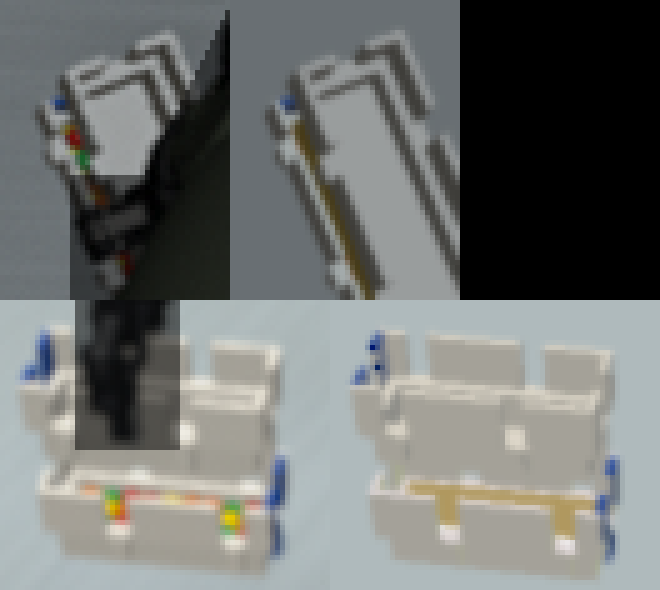

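Held tub sits within ~1 mm of the full tub's axis line (blue ends opposite: left on the upper, right on the lower). Lowering gently.

```bash
python3 - <<'E'
from h import *
q,oo=top(F_+.0008*np.array([np.cos(FY),np.sin(FY)]),FY,.014,.105)
bot.move_linear(q,speed=.05);bot.wait(.2);st()
q[2]=.085
print(bot.move_linear(q,speed=.015,until_force=3));st("contact");print(np.round(bot.read_moment(),2))
snap("m")
b=cv2.imread("pics/m_scene.png");a=cv2.imread("pics/m_top.png")
f=lambda im,x,y:cv2.resize(im[y:y+80,x:x+80],None,fx=5,fy=5,interpolation=2)
cv2.imwrite("pics/m.png",np.hstack([f(a,355,185),f(b,250,185)]))
E
```

```text
t 27.59 p [ 0.5735 -0.2348  0.1053] F [ 0.1 -0.9 -3. ] g 0.74
True
contact t 28.42 p [ 0.5731 -0.2347  0.0931] F [-0.4  0.3  4.3] g 0.742
[-0.03 -0.05  0.01]
```

View pics/m.png

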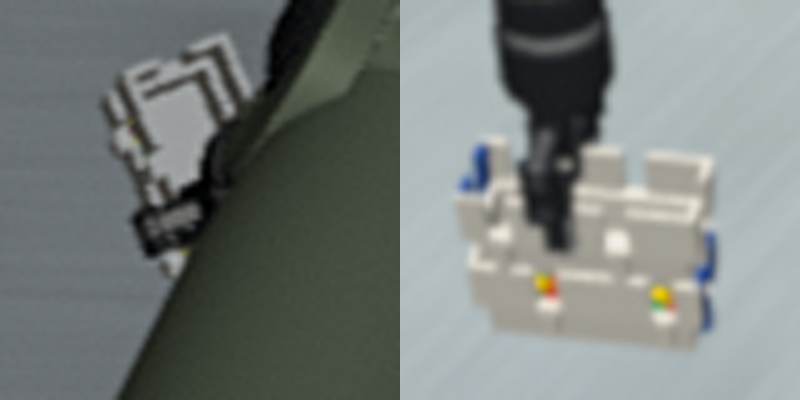

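Contact at TCP z 0.0931, as expected for lugs on the rim (0.0932). Releasing.

```bash
python3 - <<'E'
from h import *
bot.set_gripper(0.85);bot.wait(.2);bot.set_gripper(1.0);st("open")
p=np.array(bot.read_position())
bot.move_linear(p+[0,0,.06],speed=.06,until_force=4);st()
bot.move_linear(p+[0,0,.2],speed=.15);st()
bot.move_pose([.35,.2,.30],ori(-Z,fy));st()
snap("n")
b=cv2.imread("pics/n_scene.png");a=cv2.imread("pics/n_top.png")
f=lambda im,x,y:cv2.resize(im[y:y+80,x:x+80],None,fx=5,fy=5,interpolation=2)
cv2.imwrite("pics/n.png",np.hstack([f(a,355,185),f(b,250,185)]))
for n in("top","scene"):
    for t in("bowl","jar","spatula","full_tub_center","empty_tub_center"): print(n,t,[(np.round(x["bbox"]).tolist(),round(x["confidence"],2)) for x in bot.search_frame(n,t)][:1])
E
```

```text
open t 29.27 p [ 0.5721 -0.2341  0.0919] F [1.1 0.2 0.4] g 1.001
 t 30.42 p [ 0.5718 -0.234   0.1514] F [0.6 1.  0.9] g 1.001
 t 31.5 p [ 0.5717 -0.2339  0.2908] F [0.7 0.2 0.4] g 1.001
 t 33.27 p [0.3506 0.1998 0.3   ] F [-0.5  0.1  0.1] g 1.0
top bowl [([456.0, 216.0, 62.0, 60.0], 0.68)]
top jar [([318.0, 150.0, 21.0, 30.0], 0.63)]
top spatula [([156.0, 233.0, 22.0, 50.0], 0.84)]
top full_tub_center [([376.0, 208.0, 22.0, 47.0], 0.6)]
top empty_tub_center [([379.0, 194.0, 47.0, 58.0], 0.67)]
scene bowl [([193.0, 260.0, 58.0, 44.0], 0.97)]
scene jar [([354.0, 210.0, 16.0, 28.0], 0.57)]
scene spatula [([318.0, 139.0, 50.0, 20.0], 0.59)]
scene full_tub_center [([263.0, 240.0, 49.0, 20.0], 0.65)]
scene empty_tub_center [([261.0, 214.0, 53.0, 31.0], 0.92)]
```

View pics/n.png

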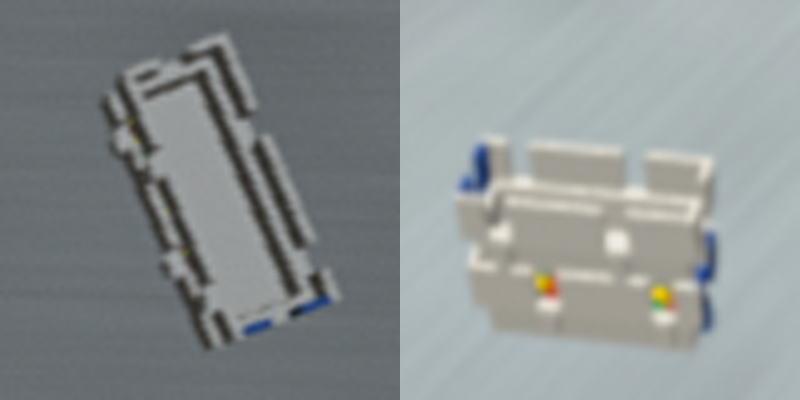

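```bash
sed -e '/m&=~/d' -e 's/m=(X<290-.5\*Y).*/m=np.ones((h,w),bool)/' -e 's/"top":(368,183,46,60)/"top":(366,180,62,82)/' f7.py > f8.py; python3 f8.py n 0.100
```

```text
('top',) [ 58.56789952 -23.05749816   3.94281308] 26.723822665487614 err along/across mm -0.7 -0.7 yaw -0.004
('scene',) [ 58.06463412 -22.74805953   4.03415449] 26.93658044059339 err along/across mm -1.9 0.6 yaw -0.01
('top', 'scene') [ 58.50041644 -23.05458397   3.99794144] 80.51217958411776 err along/across mm -0.7 -0.7 yaw 0.004
```

The stack is square: the upper blue end is at bottom/left and the lower one at top/right. The fruit still shows through the slots, and the bowl, jar and spatula look unmoved.

```bash
python3 -c "
from cell import bot
bot.close_job();print(bot.read_clock())"
```

```text
the job is handed in; nothing more can be done
the job is handed in; nothing more can be done
```

The empty tub is stacked on the full tub with the blue ends at opposite ends, and the job is handed in. The last clock reading was 33.3 s of the 64 s allowed.

**What I did:** I gripped the standing tub near its blue end, lifted it, turned it upright and set it on the bench. I levelled it there because the first touch was about 2–3° off flat, then let go. I then took it again from above and lowered it onto the full tub until it made light contact (about 4 N).

**Last checks:**
- **Height:** contact came at tool height 93.1 mm. Resting the lugs on the rim should give 93.2 mm, so the tub is stacked and not nested.
- **Alignment:** image fits after release put the upper tub within about 1 mm of the full tub, and within about 0.004 rad of its heading. The scene camera alone gave 1.9 mm along the length, still inside the 3 mm play. The two cameras disagree by 2–5 mm in absolute position, so I relied on positions relative to the full tub.
- **Other things:** the bowl and jar were detected where they started. The network's top-view box for the spatula was shorter than at the start, most likely because the arm hid part of it. Its scene-view box was unchanged. The full tub matched its starting position in the pictures.

**What went wrong:** after I first let go, the upright tub slid about 2 cm and turned about 0.17 rad. The arm probably brushed it while backing away. It stayed upright, and I measured its position again before taking it the second time.

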